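# Gauge a twin pack of flat tins in the sizing caliper

### The job

Stack the loose yellow tin squarely on the yellow tin that lies in the bench caliper, setting it down rather than dropping it, and let go. Then slide the caliper's jaw shut on the pile until the black pointer of the sprung anvil stands in the green band (never all the way to its far stop), and leave the jaw there with the pile held. Leave the green tin, jars and sauce bottle where they stand.

Things in the scene. Friction and masses are not known exactly. Their poses are not given: they have to be found in the camera images.
- caliper: Fixed bench caliper: aluminium bed 360 x 110 x 15 mm (local x -170 to 190 mm), origin on its centre line at table level. Local x is the gauging direction: sprung anvil at the -x end, sliding jaw at +x. Behind the anvil a grey guide block (x -160 to -95 mm, 60 mm wide, top 70 mm above the table) carries a colour strip: white, green (x -128 to -118 mm), red.
- jaw (a joint): Travel of the sliding jaw towards the anvil, m: 0 fully open, grows as it closes (at most 0.1). Steel jaw block 30 mm thick (along local x), 64 mm wide, top 75 mm above the table; its face is at local x = 115 mm minus the travel. It has stiff sliding friction (about 8 N) and stays where it is left.
- jaw_grip (a point): Middle of the black grip on top of the jaw: an upright block 22 mm (along local x) x 26 mm (across), from 75 to 115 mm above the table; this point is 100 mm above the table, 15 mm behind the jaw's face.
- jaw_face (a point): Centre of the jaw's measuring face, 45 mm above the table.
- anvil (a joint): How far the sprung anvil plate is pushed back, m: 0 at rest, stop at 0.025. The force grows from 2 N at rest by 0.2 N per mm. The pointer is in the green band from 0.006 to 0.016.
- anvil_face (a point): Centre of the anvil's face (plate 64 mm wide, top 75 mm above the table), 45 mm above the table, at local x = -55 mm when at rest.
- pointer (a point): Centre of the black crossbar pointer that moves with the anvil over the colour strip, local x = -112 mm at rest.
- tin_bottom: Yellow flat tin with orange band, 100 x 60 x 28 mm (local x, y, z), about 170 g, lying on the caliper's bed between anvil and jaw, its length along the gauging direction. Origin at the centre of its underside.
- tin_loose: The loose yellow flat tin with orange band, lying on the table: same size and weight as the one in the caliper. Origin at the centre of its underside, local x along its length.
- tin_green: Green flat tin with white band, same size, a bystander on the table. Origin at the centre of its underside.
- jar_a: Glass jar with red lid, 68 mm across, 100 mm high, bystander. Origin at the centre of its underside.
- jar_b: Second glass jar with red lid, same size, bystander.
- sauce: Sauce bottle with white cap, 64 mm across, 200 mm high, bystander. Origin at the centre of its underside.
Not all that is in view belongs to the job. What is shaped like the tin_loose but red is not meant.

How it is judged:
By the outcome, as a careful person would: the job done as asked, in the order asked, and still so for the second after the job is handed in, with the robot touching nothing.
It also fails if it takes over 54 s, if anything falls off the work surface, if the arm or the gripper's body presses on something with over 40 N, if the wrist force passes 120 N, or if a joint passes its speed limit or range.

### The arm

A 6-joint arm with a two-finger parallel gripper is mounted at the origin on the work surface. World frame = base frame: x ahead of the robot, y to its left, z up, the work surface at z = 0. Lengths are in m, angles in rad, forces in N, time in s.
With the tool pointing down it reaches from about 0.375 to 0.9 m from the base axis. Payload 3.1 kg.
Tool frame: the origin (TCP) lies at the very end of the fingers, on their centre line; the grasp point (between the pads) lies 19 mm behind it; z points along the fingers, y is the line along which they close (so a half turn about z gives the same grasp; the last joint's range is limited). The gripper opens to 85 mm and grips with 20 to 120 N. Pads are 22 mm wide; open, the fingers measure 114 mm over their backs; the gripper's body (76 mm by 85 mm) begins 54 mm behind the grasp point. The pads swing forward as they close: fully open they stand 13 mm farther back than shut.
Start: joints at [-1.329, 0.527, 1.433, -0, 1.181, -0.178], TCP at [0.255, -0.57, 0.231] pointing down, gripper open.
Joint ranges: [-3.08, 3.08], [-0.75, 2.2], [0.22, 2.44], [-1.43, 4.57], [0, 2.65], [-2.85, 2.85]. Speed limits (rad/s): [2.79, 2.79, 3.14, 3.14, 3.14, 3.14].

### API

Orientations are given as a unit quaternion [x, y, z, w].
In Python, from station import manip, vision gives the robot as it stands.
- The arm moves only by the tool drive_tool, never from a script. Its argument "deltas" is a list that holds one entry, the list of rows, each a list of 4 numbers: the shift along the tool's x, y, z in mm, then the turn about the tool's z in rad. A call has 1 to 5 rows; each row is the pose to reach, as a shift and turn from the pose commanded when the call began, along the tool's axes at that moment; what a row does not reach only later rows make up. A row lasts 1/12 s, in which the tool goes at most 41.7 mm and 7.16 degrees, less where a joint would pass 70% of its speed; a pose out of reach is approached as far as the arm can. A call with a gripper value outside its range is refused whole. "jaw" is the finger opening in mm, from 0 to 85.4, set as the call begins (left out, the last holds). The fingers move at their own pace and stop on an object; "force" is the grip in N (left out, the last holds). Time passes only in rows, so rows that repeat a pose let the fingers close. It gives the time, the measured TCP pose, the force, the opening and the grip force at its end, in the units of the state.
- manip.sense(): the state, without advancing time (a new reading comes with each control period).
- vision.snapshot(name): name is "scene" or "top" or "wrist"; returns the picture (420x560x3 uint8, red, green, blue); there is no depth.
- vision.camera_model(name): a dict with "camera_matrix" (3x3 intrinsics, pixels), "rvec" (rotation vector, rad) and "tvec" (3), from world to camera coordinates, as OpenCV has them. Camera axes: x right, y down, z forward; pixel columns grow to the right and rows downward; lengths in m; the calibration is good to about 2 mm. A picture is of the moment at which its call begins: read the wrist's pose just before it. camera_model takes no time and is no camera call; for the wrist camera it gives the pose at the moment of the call.
- manip.sign_off(): hands the job in; it is judged then, once.
The state is a dict: "t": time; "q": joint angles; "qd": joint speeds; "tau": joint torques, N m; "tcp_pos": TCP position; "tool_rot": TCP orientation; "force": force on the tool from outside, world axes, zero at the start; "ft_torque": the same for the moment, N m; "finger_gap": opening from 0.0 (shut) to 1.0 (fully open); "gripper_force": force on a finger pad.
Only numpy, scipy, OpenCV 4.12 (cv2) and the standard library are available. Lean on these libraries where they do the work, as an engineer would, in place of code of your own. Each camera call takes 0.05 s, during which the arm holds its last target. There are 200 camera calls.

## Working session

There is one attempt and no reset: what is moved stays moved. The work goes in short steps, Python scripts to look and compute and a tool call to move; the robot and the scene stay as the last step left them, time stands still between calls to the robot, and variables do not carry over. Pictures are saved under pics/ and viewed, at most 10 in all, crops included, and the job is handed in when it is done.

Besides the shell and the picture viewer there is one more tool, called after ">>>" by a JSON object that holds its "method" and its "body". drive_tool: Moves the arm, as the interface text tells. Its arguments: {"type":"object","properties":{"deltas":{"type":"array"},"jaw":{"type":"number"},"force":{"type":"number"}},"required":["deltas"]}

```bash
mkdir -p pics; ls
python3 - <<'E'
from station import manip, vision
import cv2,numpy as np
for n in("scene","top"):
    cv2.imwrite(f"pics/{n}0.png",vision.snapshot(n)[:,:,::-1])
    m=vision.camera_model(n);R=cv2.Rodrigues(np.array(m["rvec"]))[0];print(n,np.round(m["camera_matrix"],1).tolist(),"cam at",np.round(-R.T@np.array(m["tvec"]),3))
print(manip.sense())
E
```

```text
pics
scene [[400.2, 0.0, 271.1], [0.0, 400.2, 211.1], [0.0, 0.0, 1.0]] cam at [ 0.988 -0.691  0.724]
top [[446.6, 0.0, 279.6], [0.0, 446.6, 214.8], [0.0, 0.0, 1.0]] cam at [ 0.534 -0.067  1.152]
{'t': 0.1, 'q': array([-1.32848534e+00,  5.28368435e-01,  1.43380621e+00,  3.77468738e-06,
        1.18143638e+00, -1.78447388e-01]), 'qd': array([ 0.00062119, -0.00302343, -0.00294016, -0.00148065,  0.00110225,
       -0.00155038]), 'tau': array([-2.88007404e-04, -4.43305421e+01, -1.78585929e+01, -2.28366985e-04,
        3.87013119e-03,  1.17532642e-05]), 'tcp_pos': array([ 0.25517745, -0.56980009,  0.23042423]), 'tool_rot': array([ 9.77951451e-01,  2.08829935e-01, -3.04752272e-05, -1.00872861e-03]), 'force': array([-0.41254289,  0.18593513, -0.8122724 ]), 'ft_torque': array([ 0.0160392 ,  0.00460522, -0.02271504]), 'gripper_force': 0.0, 'finger_gap': 0.9986743771319414}
```

View pics/scene0.png

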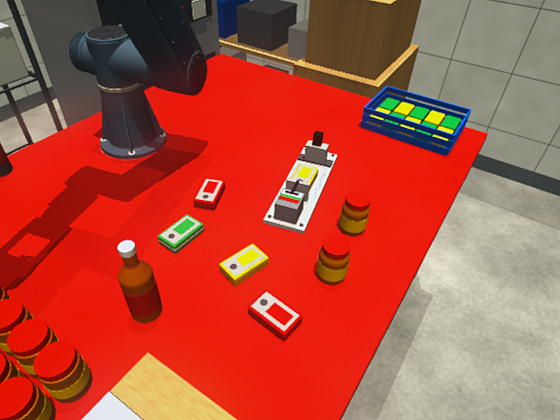

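View pics/top0.png

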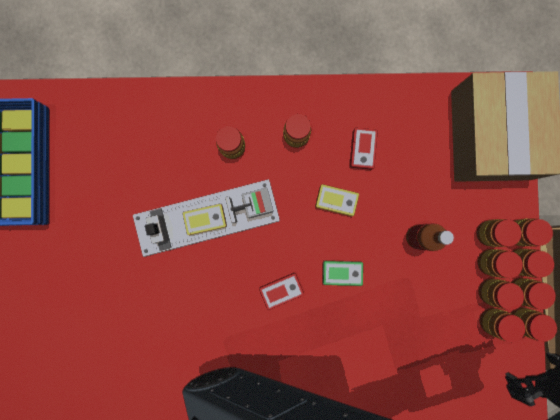

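Candidates for "loose yellow tin" (top image): yellow on the table (337,200), which is (244,263) in scene. Others are the yellow in the caliper (204,219), green (343,273), red (364,148) and (281,291), and yellow ones in the crate (16,120…208). I choose (337,200): it is yellow, on the table and outside the caliper and crate.

```bash
cat > h.py <<'E'
import cv2,numpy as np
from station import manip,vision
def cam(n):
    m=vision.camera_model(n);K=np.array(m["camera_matrix"]);R=cv2.Rodrigues(np.array(m["rvec"],float))[0];t=np.array(m["tvec"],float).ravel();return K,R,t
def ray(c,p):
    K,R,t=c;d=R.T@np.linalg.inv(K)@np.array([p[0],p[1],1.]);return -R.T@t,d
def plane(c,p,z):
    o,d=ray(c,p);return o+d*(z-o[2])/d[2]
def proj(c,X):
    K,R,t=c;q=K@(R@np.asarray(X)+t);return q[:2]/q[2]
def tri(c1,p1,c2,p2):
    o1,d1=ray(c1,p1);o2,d2=ray(c2,p2)
    s=np.linalg.lstsq(np.c_[d1,-d2],o2-o1,rcond=None)[0]
    a,b=o1+s[0]*d1,o2+s[1]*d2;return (a+b)/2,np.linalg.norm(a-b)
def mask(im,lo,hi):
    return cv2.inRange(cv2.cvtColor(im,cv2.COLOR_RGB2HSV),lo,hi)
def blobs(m,amin=60):
    cs=cv2.findContours(m,cv2.RETR_EXTERNAL,cv2.CHAIN_APPROX_NONE)[0]
    return sorted([c for c in cs if cv2.contourArea(c)>amin],key=cv2.contourArea,reverse=True)
YEL=((20,90,90),(34,255,255)); WHT=((0,0,110),(180,70,255))
def rectw(c,cnt,z):
    """contour -> world plane -> min area rect"""
    P=np.array([plane(c,p[0],z)[:2] for p in cnt],np.float32)
    (x,y),(w,h),a=cv2.minAreaRect(P*1000)
    if w<h: w,h,a=h,w,a+90
    return np.round([x,y,w,h,(a+90)%180-90],1)
E
python3 - <<'E'
from h import *
for n in("top","scene"):
    im=cv2.imread(f"pics/{n}0.png")[:,:,::-1].copy();c=cam(n)
    for b in blobs(mask(im,*YEL)):
        M=cv2.moments(b);print(n,"Y",round(M["m10"]/M["m00"]),round(M["m01"]/M["m00"]),cv2.contourArea(b),rectw(c,b,.028),rectw(c,b,.043))
    for b in blobs(mask(im,*WHT),500)[:6]:
        print(n,"W",cv2.boundingRect(b),rectw(c,b,.015))
im=cv2.imread("pics/top0.png");s=cv2.imread("pics/scene0.png")
A=cv2.resize(im[165:265,120:380],(780,300),interpolation=cv2.INTER_CUBIC)
B=cv2.resize(s[120:290,200:420],(388,300),interpolation=cv2.INTER_CUBIC)
o=np.zeros((600,780,3),np.uint8);o[:300]=A;o[300:,:388]=B;cv2.imwrite("pics/crop1.png",o)
E
```

```text
top Y 490 125 2847.5 [ 801.1 -616.9  260.9   80.5   -0. ] [ 797.5 -609.6  257.4   79.4   -0. ]
top Y 541 117 1870.5 [ 8.026e+02 -7.565e+02  2.624e+02  7.700e+01 -5.000e-01] [ 7.990e+02 -7.473e+02  2.589e+02  7.600e+01 -5.000e-01]
top Y 204 219 887.5 [571.8 113.1 100.6  60.2 -78.7] [571.3 110.6  99.3  59.4 -78.7]
top Y 337 200 855.5 [ 614.9 -222.3   98.7   59.3   75.5] [ 613.8 -220.3   97.4   58.5   75.5]
top Y 16 208 548.5 [609.8 585.5  73.4  47.8  89. ] [608.8 576.8  72.4  47.1  89. ]
top Y 16 120 533.5 [832.  585.5  70.6  51.5 -89.7] [828.  576.8  69.6  50.8 -89.7]
top Y 16 164 531.5 [720.9 584.9  71.3  48.2  89. ] [718.4 576.2  70.3  47.5  89. ]
top W (0, 0, 560, 175) [ 910.7  -87.3 1453.3  456.4   89.2]
top W (133, 180, 146, 77) [576.6 110.4 357.8 110.7 -76.4]
top W (538, 174, 22, 51) [ 608.9 -767.2  129.2   54.2   -2.5]
top W (326, 263, 35, 21) [ 429.4 -235.2   86.5   50.5   88.5]
top W (319, 187, 38, 27) [ 616.4 -225.3   89.3   49.7   74.9]
top W (262, 276, 39, 32) [386.  -77.4  88.9  48.5 -68.4]
scene Y 164 395 4145.0 [ 7.063e+02 -5.471e+02  2.046e+02  8.530e+01  1.000e-01] [ 
[... 537 characters left out ...]
656.8 691.5  93.   52.3  88.9] [663.9 661.7  91.   51.2  88.9]
scene Y 269 54 114.5 [-70.  824.7 485.8  59.2  -1.4] [-47.2 792.1 475.3  57.9  -1.4]
scene Y 304 172 94.0 [558.9 142.   50.6  30.1 -78.2] [568.1 124.   49.5  29.5 -78.2]
scene Y 394 69 67.5 [ 496.  1023.   444.8   10.   -88.2] [506.6 986.1 435.2   9.8 -88.2]
scene W (341, 167, 219, 253) [1103.7   41.1  882.7  307.6  -89.8]
scene W (407, 0, 153, 180) [ 692.2 1488.7 1934.   783.8  -84.1]
scene W (264, 152, 73, 80) [577.8 106.3 369.  110.5 -76.2]
scene W (21, 103, 37, 40) [-332.5 -122.   257.7   90.   -23.9]
scene W (82, 392, 61, 28) [ 624.4 -598.7   99.    44.5   34.5]
scene W (252, 292, 47, 39) [ 741.6 -287.1   89.1   47.9   -6.5]
```

View pics/crop1.png

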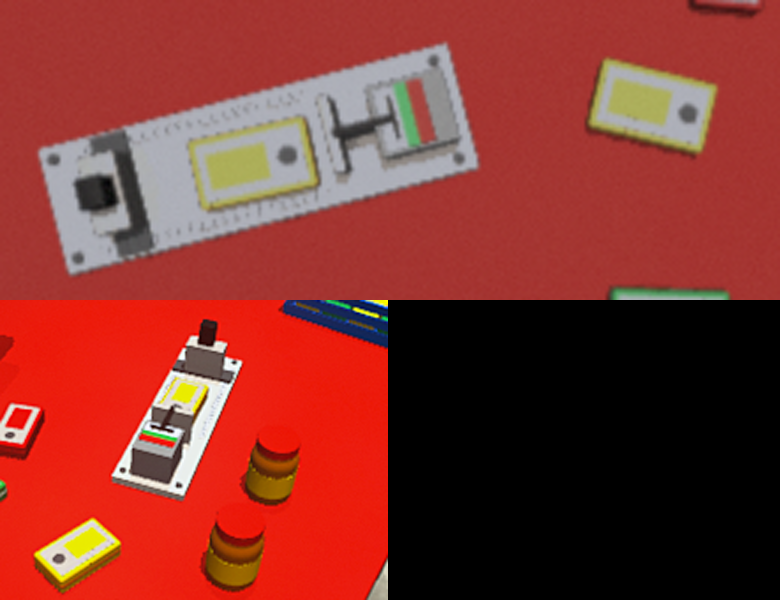

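The crop shows the loose yellow tin (yellow label, grey dot) lying free at top (337,200). The caliper tin lies with a gap to both anvil and jaw. World fit: loose tin at about (0.615,-0.222), 75.5° and 99x59 mm, consistent in both views. Caliper axis is about 103.6°. I'll work out the first approach next.

```bash
cat >> h.py <<'E'
def go(x,y,z,yaw=None,s=None):
    """deltas (mm, rad) in tool axes from present pose to target (yaw in deg of tool x)"""
    from scipy.spatial.transform import Rotation as Ro
    s=s or manip.sense();R=Ro.from_quat(s["tool_rot"]).as_matrix()
    d=R.T@(np.array([x,y,z])-s["tcp_pos"])*1000
    y0=np.degrees(np.arctan2(R[1,0],R[0,0]));a=0 if yaw is None else -np.radians((yaw-y0+180)%360-180)
    print("delta",np.round(d,1),round(a,3),"yaw0",round(y0,2),"tcp",np.round(s["tcp_pos"],4),"t",round(s["t"],2))
E
python3 -c "
from h import *
go(.60,-.215,.27,75.5)"
```

```text
delta [ 459.7 -183.1  -39. ] -0.897 yaw0 24.11 tcp [ 0.2552 -0.5698  0.2304] t 0.1
```

>>> {"method": "drive_tool", "body": {"deltas": [[[36,-14,-8,0],[73,-29,-16,0],[110,-44,-24,0],[147,-58,-32,0],[184,-73,-39,0]]], "jaw": 85}}

```text
t: 0.52
tcp_pos: [0.3943, -0.4272, 0.2703]
tool_rot: [0.978, 0.209, -0.0, -0.0]
force: [0.8, -0.1, 0.1]
finger_gap: 0.999
gripper_force: 0.0
```

>>> {"method": "drive_tool", "body": {"deltas": [[[36,-14,0,0],[73,-29,0,0],[110,-44,0,0],[147,-58,0,0],[184,-73,0,0]]]}}

```text
t: 0.93
tcp_pos: [0.5325, -0.2851, 0.27]
tool_rot: [0.978, 0.209, -0.0, -0.0]
force: [0.0, -0.7, -0.2]
finger_gap: 0.991
gripper_force: 0.0
```

>>> {"method": "drive_tool", "body": {"deltas": [[[23,-9,0,-0.12],[46,-18,0,-0.24],[69,-28,0,-0.36],[92,-37,0,-0.48],[92,-37,0,-0.6]]]}}

```text
t: 1.35
tcp_pos: [0.603, -0.2116, 0.2697]
tool_rot: [0.87, 0.493, 0.001, -0.001]
force: [0.9, 0.3, 0.2]
finger_gap: 0.994
gripper_force: 0.0
```

>>> {"method": "drive_tool", "body": {"deltas": [[[0,0,0,-0.12],[0,0,0,-0.24],[0,0,0,-0.297],[0,0,0,-0.297]]]}}

```text
t: 1.68
tcp_pos: [0.6002, -0.2151, 0.2697]
tool_rot: [0.79, 0.613, -0.0, -0.001]
force: [0.2, -0.0, -0.5]
finger_gap: 0.998
gripper_force: 0.0
```

Run:
```python
from h import *
c=cam("wrist");im=vision.snapshot("wrist");cv2.imwrite("pics/w1.png",im[:,:,::-1])
go(.615,-.222,.2)
print(c[0][0,0],"cam",-c[1].T@c[2])
for b in blobs(mask(im,*YEL),400)[:4]:
    M=cv2.moments(b);print(round(M["m10"]/M["m00"]),round(M["m01"]/M["m00"]),cv2.contourArea(b),rectw(c,b,.028))
```

```text
delta [-2.8 16.1 69.7] 0 yaw0 75.43 tcp [ 0.6002 -0.2152  0.2697] t 1.73
345.37365879709074 cam [ 0.61664001 -0.15009145  0.41191589]
297 173 4428.0 [ 615.6 -221.6   98.2   58.7   75.2]
416 50 886.0 [ 771.2 -128.    70.2   40.8  -75.8]
```

View pics/w1.png

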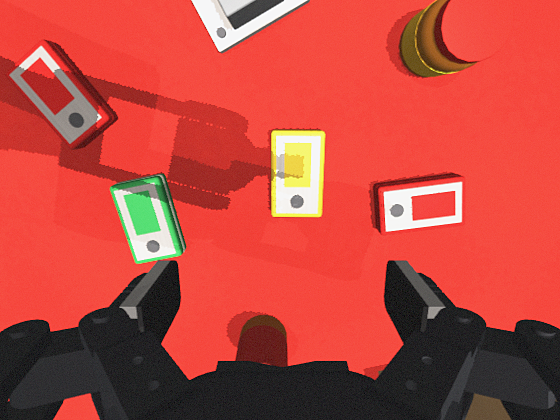

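The wrist view shows the loose tin at (297,173), upright in the image with free space on both sides and neighbours well away. I'll check its height by triangulation.

Run:
```python
from h import *
ims={"top":cv2.imread("pics/top0.png"),"scene":cv2.imread("pics/scene0.png"),"wrist":cv2.imread("pics/w1.png")}
g={"top":(337,200),"scene":(243,262),"wrist":(297,173)}
def label(n,p):  # grey dot + label : top-face features
    im=ims[n][:,:,::-1].copy();c=cam(n)
    bs=blobs(mask(im,*YEL),300);b=min(bs,key=lambda b:np.hypot(*(np.array(cv2.boundingRect(b)[:2])+np.array(cv2.boundingRect(b)[2:])/2-p)))
    # white face region inside the contour: its outer outline lies on the top face
    F=np.zeros(im.shape[:2],np.uint8);cv2.drawContours(F,[b],-1,255,-1)
    hsv=cv2.cvtColor(im,cv2.COLOR_RGB2HSV);w=((hsv[:,:,1]<90)*255).astype(np.uint8)&F
    bb=blobs(w,100)[0];(x,y),sz,a=cv2.minAreaRect(bb);print(n,(round(x,1),round(y,1)),np.round(sz,1))
    return c,(x,y)
r={n:label(n,g[n]) for n in g}
for a,b in(("top","scene"),("wrist","scene"),("wrist","top")):
    X,e=tri(*r[a],*r[b]);print(a,b,np.round(X,4),round(e*1000,1))
# bottom tin
g={"top":(204,219),"scene":(301,176)}
r={n:label(n,g[n]) for n in g};X,e=tri(*r["top"],*r["scene"]);print(np.round(X,4),round(e*1000,1))
go(.6155,-.2217,.15,75.3);go(.6155,-.2217,.008,75.3)
```

```text
top (337.3, 199.7) [35.7 20. ]
scene (243.5, 259.9) [17.7 38.8]
wrist (298.0, 174.0) [78. 44.]
top scene [ 0.6147 -0.2237  0.0279] 0.8
wrist scene [ 0.6154 -0.2226  0.027 ] 3.3
wrist top [ 0.6169 -0.2272 -0.0009] 0.7
top (203.7, 219.0) [20.2 36.2]
scene (243.5, 259.9) [17.7 38.8]
[ 0.5096  0.0805 -0.2879] 222.5
delta [ -2.4  16.6 119.7] 0.002 yaw0 75.43 tcp [ 0.6002 -0.2152  0.2697] t 1.73
delta [ -2.5  16.7 261.7] 0.002 yaw0 75.43 tcp [ 0.6002 -0.2152  0.2697] t 1.73
```

>>> {"method": "drive_tool", "body": {"deltas": [[[-2.5,16.7,20,0],[-2.5,16.7,60,0],[-2.5,16.7,100,0],[-2.5,16.7,140,0],[-2.5,16.7,180,0]]], "jaw": 85}}

```text
t: 2.15
tcp_pos: [0.6159, -0.2222, 0.0888]
tool_rot: [0.791, 0.611, 0.0, 0.0]
force: [0.9, 0.6, -0.7]
finger_gap: 0.999
gripper_force: 0.0
```

>>> {"method": "drive_tool", "body": {"deltas": [[[0,0,20,0],[0,0,40,0],[0,0,60,0],[0,0,75,0],[0,0,84,0]]]}}

```text
t: 2.57
tcp_pos: [0.6147, -0.2216, 0.0039]
tool_rot: [0.791, 0.612, -0.001, -0.002]
force: [-0.3, 0.5, 0.6]
finger_gap: 0.991
gripper_force: 0.0
```

>>> {"method": "drive_tool", "body": {"deltas": [[[0,0,0,0],[0,0,0,0],[0,0,0,0],[0,0,0,0],[0,0,0,0]]], "jaw": 50, "force": 40}}

```text
t: 2.98
tcp_pos: [0.6165, -0.2223, 0.0073]
tool_rot: [0.791, 0.612, 0.0, 0.001]
force: [-0.3, 0.0, -1.4]
finger_gap: 0.689
gripper_force: 46.6
```

>>> {"method": "drive_tool", "body": {"deltas": [[[0,0,-5,0],[0,0,-20,0],[0,0,-50,0],[0,0,-85,0],[0,0,-120,0]]]}}

```text
t: 3.4
tcp_pos: [0.6153, -0.2217, 0.1273]
tool_rot: [0.791, 0.612, -0.0, -0.001]
force: [-0.6, -0.2, -0.8]
finger_gap: 0.689
gripper_force: 46.6
```

>>> {"method": "drive_tool", "body": {"deltas": [[[0,0,-35,0],[0,0,-70,0],[0,0,-100,0],[0,0,-110,0],[0,0,-110,0]]]}}

```text
t: 3.82
tcp_pos: [0.6177, -0.2229, 0.2404]
tool_rot: [0.791, 0.612, 0.002, 0.004]
force: [0.7, 0.2, -2.6]
finger_gap: 0.688
gripper_force: 46.7
```

```bash
python3 -c "
from h import *
go(.592,.01,.235,101.3);print(manip.sense()['force'],manip.sense()['gripper_force'])"
```

```text
delta [219.1 -83.2   4.3] -0.45 yaw0 75.51 tcp [ 0.6177 -0.2229  0.2404] t 3.82
[ 0.69016996  0.24367622 -2.61236693] 46.71708941459656
```

>>> {"method": "drive_tool", "body": {"deltas": [[[35,-13,0,-0.09],[72,-27,0,-0.18],[109,-41,0,-0.27],[146,-55,0,-0.36],[183,-69,0,-0.45]]]}}

```text
t: 4.23
tcp_pos: [0.5926, -0.0257, 0.2332]
tool_rot: [0.633, 0.774, -0.001, -0.003]
force: [0.2, -1.1, -2.1]
finger_gap: 0.692
gripper_force: 46.6
```

>>> {"method": "drive_tool", "body": {"deltas": [[[20,3,0,0],[38,3,0,0],[38,3,0,0],[38,3,0,0]]]}}

```text
t: 4.57
tcp_pos: [0.5888, 0.0112, 0.2339]
tool_rot: [0.633, 0.774, -0.001, -0.002]
force: [-0.4, -0.0, -2.2]
finger_gap: 0.69
gripper_force: 46.6
```

Run:
```python
from h import *
c=cam("wrist");im=vision.snapshot("wrist");cv2.imwrite("pics/w2.png",im[:,:,::-1]);np.savez("w2.npz",K=c[0],R=c[1],t=c[2])
go(.5715,.1115,.2)
for b in blobs(mask(im,*YEL),400)[:5]:
    M=cv2.moments(b);print(round(M["m10"]/M["m00"]),round(M["m01"]/M["m00"]),cv2.contourArea(b),rectw(c,b,.043),rectw(c,b,manip.sense()["tcp_pos"][2]+.02))
print([np.round(proj(c,p)).tolist() for p in([.5715,.1115,.043],[.579,.1007,.015])])
```

```text
delta [102.9   2.4  34.5] 0 yaw0 101.33 tcp [0.5895 0.0102 0.2344] t 4.62
282 258 9432.5 [604.6 -73.6 137.9  83.  -78.6] [586.1  22.   50.4  30.3 -78.6]
288 67 7345.0 [572.3 112.2  97.9  58.5 -78.4] [574.3  90.   35.8  21.4 -78.4]
282 226 7257.0 [607.3 -86.5 243.4 158.9 -78.4] [587.1  17.3  89.   58.1 -78.4]
437 165 743.0 [738.3  48.2  67.6  43.1  80.2] [635.   66.6  24.7  15.8  80.2]
437 303 404.0 [777.  -86.   44.3  20.5  -3.7] [649.1  17.5  16.2   7.5  -3.7]
[[287.0, 71.0], [292.0, 87.0]]
```

View pics/w2.png

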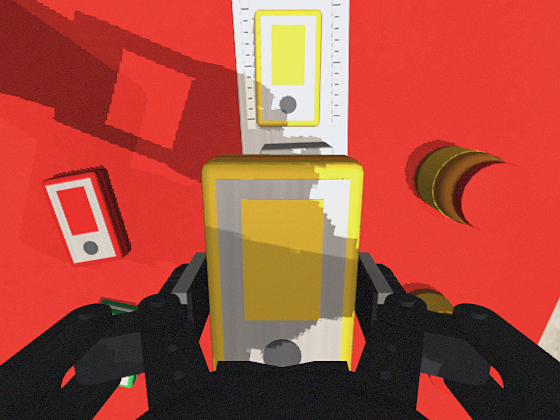

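The wrist view shows the caliper tin at (288,67) and the held tin square in the pads with its front top edge near row 165. A second wrist view from 70 mm to the side will measure height.

>>> {"method": "drive_tool", "body": {"deltas": [[[0,-35,0,0],[0,-70,0,0],[0,-70,0,0],[0,-70,0,0]]]}}

```text
t: 4.95
tcp_pos: [0.5193, -0.0047, 0.2353]
tool_rot: [0.635, 0.772, -0.001, -0.002]
force: [0.8, -0.6, -1.2]
finger_gap: 0.691
gripper_force: 46.6
```

Run:
```python
from h import *
s=manip.sense();c2=cam("wrist");im2=vision.snapshot("wrist");cv2.imwrite("pics/w3.png",im2[:,:,::-1])
z=np.load("w2.npz");c1=(z["K"],z["R"],z["t"]);im1=cv2.imread("pics/w2.png")[:,:,::-1].copy()
def face(im,c,X):
    p=proj(c,X);bs=blobs(mask(im,*YEL),1500)
    b=[b for b in bs if cv2.pointPolygonTest(b,tuple(map(float,p)),False)>0][-1]
    F=np.zeros(im.shape[:2],np.uint8);cv2.drawContours(F,[b],-1,255,-1)
    lab=cv2.erode(F,np.ones((9,9)))&mask(im,*YEL)
    bb=blobs(lab,300)[0];q=cv2.minAreaRect(bb);print("label",np.round(q[0],1),np.round(q[1],1),"outline",rectw(c,b,.043));return q[0]
X=[.572,.112,.043]
P,e=tri(c1,face(im1,c1,X),c2,face(im2,c2,X));print("tri",np.round(P,4),round(e*1000,1))
# held tin outline near front edge, in column strip of w2 and w3: profile
for im,c in((im1,c1),(im2,c2)):
    col=cv2.cvtColor(im,cv2.COLOR_RGB2HSV)[140:200,270].astype(int);print([tuple(v) for v in col[8:48:2]])
print(s["tcp_pos"],s["tool_rot"])
go(.572,.112,.15,101.5)
```

```text
label [287.5  54.5] [59. 33.] outline [572.3 112.2  97.9  58.5 -78.4]
label [367.8  51.5] [32.8 60.4] outline [571.4 112.5  98.   59.5 -78.4]
tri [0.5694 0.1245 0.0489] 0.4
[(np.int64(3), np.int64(30), np.int64(85)), (np.int64(15), np.int64(23), np.int64(158)), (np.int64(12), np.int64(21), np.int64(186)), (np.int64(18), np.int64(44), np.int64(150)), (np.int64(13), np.int64(206), np.int64(98)), (np.int64(14), np.int64(195), np.int64(131)), (np.int64(23), np.int64(176), np.int64(107)), (np.int64(22), np.int64(207), np.int64(127)), (np.int64(22), np.int64(205), np.int64(154)), (np.int64(22), np.int64(194), np.int64(188)), (np.int64(22), np.int64(195), np.int64(197)), (np.int64(22), np.int64(193), np.int64(200)), (np.int64(23), np.int64(194), np.int64(208)), (np.int64(22), np.int64(192), np.int64(215)), (np.int64(22), np.int64(195), np.int64(216)), (np.int64(22), np.int64(195), np.int64(213)), (np.int64(138), np.int64(8), np.int64(164)), (np.int64(17), np.int64(22), np.int64(164)), (np.int64(7), np.int64(20), np.int64(166)), (np.int64(16), np.int64(23), np.int64(163))]
[(np.int64(2), np.
[... 362 characters left out ...]
p.int64(194), np.int64(163)), (np.int64(22), np.int64(192), np.int64(187)), (np.int64(23), np.int64(188), np.int64(194)), (np.int64(22), np.int64(192), np.int64(198)), (np.int64(22), np.int64(191), np.int64(207)), (np.int64(22), np.int64(188), np.int64(214)), (np.int64(22), np.int64(196), np.int64(213)), (np.int64(22), np.int64(194), np.int64(214)), (np.int64(143), np.int64(13), np.int64(162)), (np.int64(12), np.int64(23), np.int64(165)), (np.int64(7), np.int64(21), np.int64(160)), (np.int64(15), np.int64(22), np.int64(159))]
[ 0.51932609 -0.00473438  0.23525926] [ 0.63523039  0.77232052 -0.00098195 -0.00155194]
delta [105.   71.9  85.9] -0.006 yaw0 101.15 tcp [ 0.5217 -0.0049  0.236 ] t 5.0
```

View pics/w3.png

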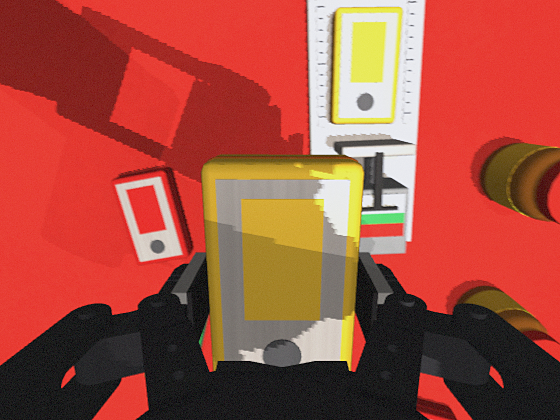

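Run:
```python
from h import *
from scipy.spatial.transform import Rotation as Ro
z=np.load("w2.npz");c1=(z["K"],z["R"],z["t"]);tcp=np.array([.5893,.0107,.2342]);R=Ro.from_quat([.633,.774,-.001,-.002]).as_matrix()
f=lambda u,v,h:np.round((R.T@(plane(c1,(u,v),h)-tcp))[:2]*1000,1)
for dz in(.018,.022,.026):
    h=tcp[2]+dz;print(dz,"label ctr",f(281.5,259.5,h),"corners",f(241,199,h),f(322,199,h),f(241,320,h),"panel front",f(281,180,h),"rim L/R at front",f(203,175,h),f(362,175,h))
c=cam("wrist")
print("cam->tool",np.round((R.T@(-c1[1].T@c1[2]-tcp))*1000,1))
h=.043;g=lambda u,v:plane(c1,(u,v),h)[:2]*1000
print("bottom label",g(287.5,54.5))
s=manip.sense();print(s["tcp_pos"]);go(.5715,.1118,.15,101.4)
```

```text
0.018 label ctr [12.  -1.1] corners [ 36.3 -16.1] [36.4 13.9] [-14.9 -17.7] panel front [43.5 -1.3] rim L/R at front [ 45.3 -29.7] [45.4 28.1]
0.022 label ctr [13.9 -1.1] corners [ 37.3 -15.6] [37.4 13.4] [-12.2 -17.1] panel front [44.3 -1.3] rim L/R at front [ 46.  -28.8] [46.1 27.2]
0.026 label ctr [15.7 -1.1] corners [ 38.4 -15.1] [38.4 12.9] [ -9.6 -16.6] panel front [45.1 -1.3] rim L/R at front [ 46.8 -27.8] [46.9 26.2]
cam->tool [  68.1   -1.  -141.9]
bottom label [569.31389552 125.15854453]
[ 0.52170702 -0.00491948  0.23596445]
delta [104.9  71.4  85.9] -0.004 yaw0 101.15 tcp [ 0.5217 -0.0049  0.236 ] t 5.0
```

>>> {"method": "drive_tool", "body": {"deltas": [[[28,20,0,0],[58,41,0,0],[88,62,0,-0.004],[104.5,73.7,0,-0.004],[104.5,73.7,0,-0.004]]]}}

```text
t: 5.42
tcp_pos: [0.5775, 0.1167, 0.2363]
tool_rot: [0.631, 0.775, 0.002, 0.001]
force: [0.3, -0.4, -0.9]
finger_gap: 0.69
gripper_force: 46.6
```

>>> {"method": "drive_tool", "body": {"deltas": [[[0,0,35,0],[0,0,70,0],[0,0,100,0],[0,0,120,0],[0,0,120,0]]]}}

```text
t: 5.83
tcp_pos: [0.5714, 0.1122, 0.1115]
tool_rot: [0.633, 0.774, -0.003, -0.003]
force: [-0.2, -0.1, -1.9]
finger_gap: 0.69
gripper_force: 46.6
```

>>> {"method": "drive_tool", "body": {"deltas": [[[0,0,0,0]]]}}

```text
t: 5.92
tcp_pos: [0.5741, 0.1125, 0.1152]
tool_rot: [0.633, 0.774, -0.001, -0.001]
force: [-0.1, -0.5, -1.8]
finger_gap: 0.693
gripper_force: 46.6
```

>>> {"method": "drive_tool", "body": {"deltas": [[[0,0,0,0]]]}}

```text
t: 6.0
tcp_pos: [0.5756, 0.1128, 0.1174]
tool_rot: [0.633, 0.774, 0.001, 0.001]
force: [-0.8, 1.0, -2.4]
finger_gap: 0.692
gripper_force: 46.6
```

>>> {"method": "drive_tool", "body": {"deltas": [[[0,0,0,0]]]}}

```text
t: 6.08
tcp_pos: [0.5757, 0.113, 0.1181]
tool_rot: [0.633, 0.774, 0.001, 0.002]
force: [1.2, 0.6, -1.6]
finger_gap: 0.691
gripper_force: 46.6
```

Run:
```python
from h import *
go(.5725,.112,.049,101.4)
im=vision.snapshot("scene");cv2.imwrite("pics/s1.png",cv2.resize(im[100:280,200:400,::-1],(660,594),interpolation=cv2.INTER_CUBIC))
```

```text
delta [-0.3 -3.6 69.1] 0.002 yaw0 101.49 tcp [0.5757 0.113  0.1181] t 6.08
```

View pics/s1.png

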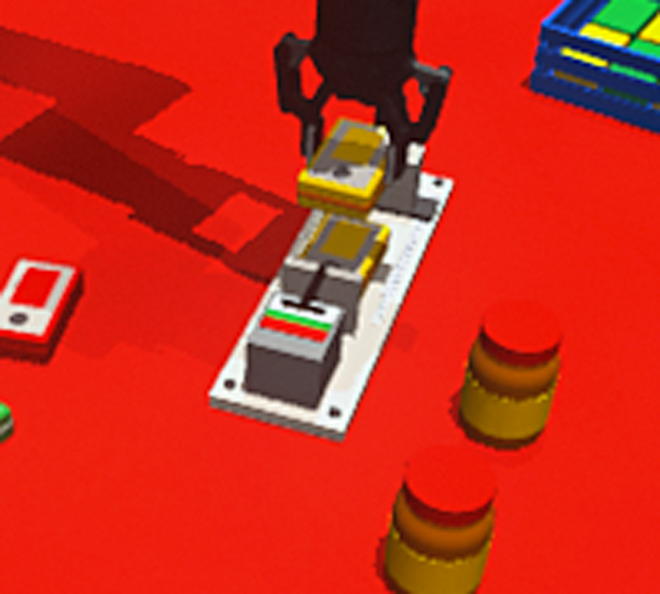

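The tin hangs above the caliper tin with clearance, but the arm is still swinging slightly. I'll let it settle.

>>> {"method": "drive_tool", "body": {"deltas": [[[0,0,0,0],[0,0,0,0],[0,0,0,0],[0,0,0,0]]]}}

```text
t: 6.47
tcp_pos: [0.5738, 0.1135, 0.1168]
tool_rot: [0.633, 0.775, 0.0, 0.0]
force: [0.2, -0.2, -1.8]
finger_gap: 0.691
gripper_force: 46.6
```

>>> {"method": "drive_tool", "body": {"deltas": [[[0,0,0,0],[0,0,0,0],[0,0,0,0]]]}}

```text
t: 6.72
tcp_pos: [0.5736, 0.1134, 0.1163]
tool_rot: [0.633, 0.775, -0.0, -0.0]
force: [0.4, 0.6, -2.0]
finger_gap: 0.688
gripper_force: 46.6
```

>>> {"method": "drive_tool", "body": {"deltas": [[[0,0,0,0],[0,0,0,0]]]}}

```text
t: 6.88
tcp_pos: [0.5736, 0.1134, 0.1162]
tool_rot: [0.633, 0.774, -0.0, -0.0]
force: [-0.0, 0.4, -1.5]
finger_gap: 0.691
gripper_force: 46.6
```

>>> {"method": "drive_tool", "body": {"deltas": [[[0,0,0,0]]]}}

```text
t: 6.97
tcp_pos: [0.5736, 0.1134, 0.1163]
tool_rot: [0.633, 0.774, -0.0, -0.0]
force: [-0.2, -1.0, -2.0]
finger_gap: 0.692
gripper_force: 46.6
```

>>> {"method": "drive_tool", "body": {"deltas": [[[-1.2,-1.2,15,0],[-1.2,-1.2,32,0],[-1.2,-1.2,47,0],[-1.2,-1.2,57,0],[-1.2,-1.2,60,0]]]}}

```text
t: 7.38
tcp_pos: [0.5716, 0.1119, 0.0546]
tool_rot: [0.633, 0.774, -0.001, -0.001]
force: [0.1, 0.3, -2.6]
finger_gap: 0.688
gripper_force: 46.6
```

>>> {"method": "drive_tool", "body": {"deltas": [[[0,0,0,0],[0,0,1,0],[0,0,2,0],[0,0,3,0],[0,0,4,0]]]}}

```text
t: 7.8
tcp_pos: [0.5732, 0.112, 0.0529]
tool_rot: [0.633, 0.774, 0.0, 0.001]
force: [-0.1, -0.6, -2.6]
finger_gap: 0.69
gripper_force: 46.6
```

>>> {"method": "drive_tool", "body": {"deltas": [[[0,0,0.5,0],[0,0,1,0],[0,0,1.5,0],[0,0,1.5,0],[0,0,1.5,0]]]}}

```text
t: 8.22
tcp_pos: [0.5727, 0.112, 0.0508]
tool_rot: [0.633, 0.774, 0.0, -0.0]
force: [0.2, -0.6, -1.7]
finger_gap: 0.689
gripper_force: 46.6
```

>>> {"method": "drive_tool", "body": {"deltas": [[[0,0,0.5,0],[0,0,1,0],[0,0,1,0],[0,0,1,0]]]}}

```text
t: 8.55
tcp_pos: [0.5728, 0.112, 0.0499]
tool_rot: [0.633, 0.774, 0.0, 0.0]
force: [-0.3, -0.1, -1.5]
finger_gap: 0.692
gripper_force: 46.6
```

>>> {"method": "drive_tool", "body": {"deltas": [[[0,0,0.5,0],[0,0,0.8,0],[0,0,0.8,0],[0,0,0.8,0]]]}}

```text
t: 8.88
tcp_pos: [0.5728, 0.112, 0.0498]
tool_rot: [0.633, 0.774, 0.0, 0.0]
force: [-2.2, -0.4, 5.5]
finger_gap: 0.692
gripper_force: 47.5
```

Contact was felt (force rose from -2 to +5.5 N), so I'll release and retreat.

>>> {"method": "drive_tool", "body": {"deltas": [[[0,0,0,0],[0,0,0,0],[0,0,0,0],[0,0,0,0],[0,0,0,0]]], "jaw": 80}}

```text
t: 9.3
tcp_pos: [0.5728, 0.112, 0.0488]
tool_rot: [0.633, 0.774, -0.0, -0.0]
force: [-0.2, 0.5, -0.3]
finger_gap: 0.936
gripper_force: 0.0
```

>>> {"method": "drive_tool", "body": {"deltas": [[[0,0,-5,0],[0,0,-25,0],[0,0,-60,0],[0,0,-100,0],[0,0,-140,0]]]}}

```text
t: 9.72
tcp_pos: [0.572, 0.1119, 0.1901]
tool_rot: [0.633, 0.774, -0.001, -0.001]
force: [1.7, 0.8, -1.0]
finger_gap: 0.94
gripper_force: 0.0
```

>>> {"method": "drive_tool", "body": {"deltas": [[[-40,0,-20,0],[-80,0,-30,0],[-80,0,-30,0],[-80,0,-30,0],[-80,0,-30,0]]]}}

```text
t: 10.13
tcp_pos: [0.588, 0.0337, 0.2188]
tool_rot: [0.633, 0.774, -0.0, -0.001]
force: [-0.9, -0.5, 0.6]
finger_gap: 0.937
gripper_force: 0.0
```

>>> {"method": "drive_tool", "body": {"deltas": [[[0,0,0,0],[0,0,0,0],[0,0,0,0],[0,0,0,0]]]}}

```text
t: 10.47
tcp_pos: [0.5882, 0.0346, 0.2184]
tool_rot: [0.632, 0.775, -0.0, -0.001]
force: [0.3, -0.2, 0.6]
finger_gap: 0.938
gripper_force: 0.0
```

Run:
```python
from h import *
s=manip.sense();c=cam("wrist");im=vision.snapshot("wrist");cv2.imwrite("pics/w4.png",im[:,:,::-1]);np.savez("w4.npz",K=c[0],R=c[1],t=c[2])
for b in blobs(mask(im,*YEL),400)[:4]:
    M=cv2.moments(b);print(round(M["m10"]/M["m00"]),round(M["m01"]/M["m00"]),rectw(c,b,.071))
print(s["tcp_pos"],s["tool_rot"])
```

```text
283 92 [572.2 111.3  97.6  58.6 -78.6]
439 187 [723.8  67.5  55.3  27.3  49.7]
[0.58824903 0.03457335 0.21840801] [ 6.32053751e-01  7.74924265e-01 -3.08112955e-04 -5.87501629e-04]
```

View pics/w4.png

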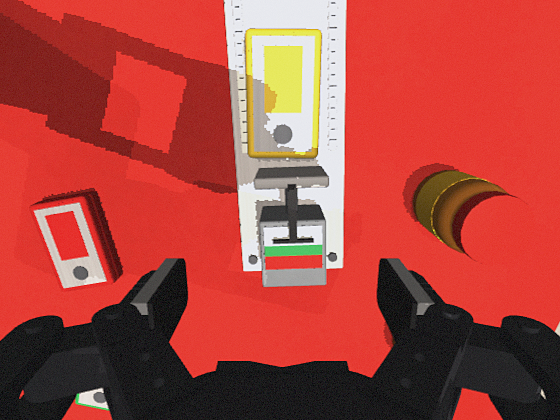

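The stack is square: loose tin at (572,111), 101.4° at z=.071, matching the lower tin within 1 mm. Pointer is at (293,240), resting in white just before green. Now I'll measure the jaw grip.

Run:
```python
from h import *
im={n:cv2.imread(f"pics/{n}0.png")[:,:,::-1].copy() for n in("top","scene")};r={}
for n,(x0,y0,x1,y1) in {"top":(138,212,170,246),"scene":(308,126,330,150)}.items():
    m=np.zeros(im[n].shape[:2],np.uint8);m[y0:y1,x0:x1]=mask(im[n],(0,0,0),(180,255,62))[y0:y1,x0:x1]
    for b in blobs(m,15): print(n,cv2.boundingRect(b),cv2.contourArea(b),np.round(np.mean(b[:,0],0),1),rectw(cam(n),b,.115))
u=np.array([np.cos(np.radians(103.6)),np.sin(np.radians(103.6))])
for o in([.5766,.1104],[.5778,.1063]): print("expected grip",np.array(o)+u*.12)
```

```text
top (146, 224, 13, 11) 99.0 [151.9 229. ] [548.4 220.5  26.9  23.6 -77. ]
top (159, 216, 10, 29) 98.5 [163.1 230.9] [ 5.458e+02  1.934e+02  6.490e+01  2.080e+01 -4.000e-01]
scene (313, 131, 10, 15) 98.0 [317.4 138.4] [560.3 199.2  73.6  24.1 -66.3]
expected grip [0.54838295 0.22703532]
expected grip [0.54958295 0.22293532]
```

>>> {"method": "drive_tool", "body": {"deltas": [[[35,0,0,0],[70,0,0,0],[100,0,0,0],[120,0,0,-0.037],[120,0,0,-0.037]]]}}

```text
t: 10.93
tcp_pos: [0.5631, 0.1553, 0.2188]
tool_rot: [0.616, 0.788, 0.0, -0.001]
force: [-0.3, 0.2, 0.0]
finger_gap: 0.938
gripper_force: 0.0
```

>>> {"method": "drive_tool", "body": {"deltas": [[[0,0,0,0],[0,0,0,0],[0,0,0,0],[0,0,0,0],[0,0,0,0]]]}}

```text
t: 11.35
tcp_pos: [0.5651, 0.1502, 0.219]
tool_rot: [0.619, 0.786, -0.0, 0.0]
force: [0.7, -0.5, -0.5]
finger_gap: 0.935
gripper_force: 0.0
```

Run:
```python
from h import *
s=manip.sense();c=cam("wrist");im=vision.snapshot("wrist");cv2.imwrite("pics/w5.png",im[:,:,::-1]);np.savez("w5.npz",K=c[0],R=c[1],t=c[2],tcp=s["tcp_pos"],q=s["tool_rot"])
print(s["tcp_pos"],s["tool_rot"],proj(c,[.549,.227,.115]))
```

```text
[0.56509227 0.15016576 0.21900143] [ 6.18814159e-01  7.85537415e-01 -1.30578510e-05  7.88164643e-05] [286.40424049  93.27758542]
```

View pics/w5.png

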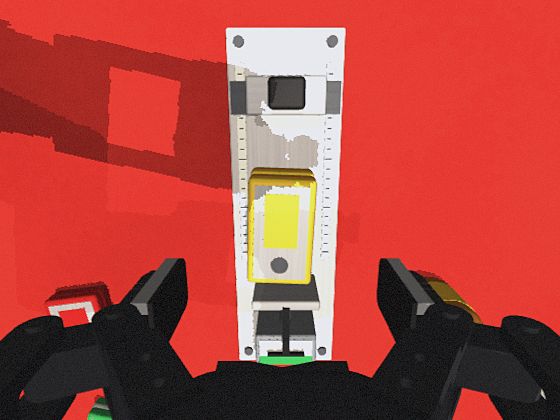

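The wrist view shows the grip's top face at about (287,92), with the stack square below it and the jaw fully open.

Run:
```python
from h import *
im=cv2.imread("pics/w5.png")[:,:,::-1].copy();z=np.load("w5.npz");c=(z["K"],z["R"],z["t"])
m=np.zeros(im.shape[:2],np.uint8);m[60:125,255:318]=mask(im,(0,0,0),(180,255,75))[60:125,255:318]
b=blobs(m,100)[0];q=cv2.minAreaRect(b);print(cv2.boundingRect(b),np.round(q[0],1),np.round(q[1],1),rectw(c,b,.115))
for n,p in(("top",(151.9,229)),("scene",(317.6,134))):
    X,e=tri(c,q[0],cam(n),p);print(n,np.round(X,4),round(e*1000,1))
# screws: bed corners -> axis direction
pts=[(238,41),(331.5,41),(248.5,351),(325,352)]
P=[plane(c,p,.015)[:2] for p in pts];a=(P[0]+P[1])/2-(P[2]+P[3])/2;print("axis",np.degrees(np.arctan2(a[1],a[0])))
bed=blobs(mask(im,*WHT),5000)[0];print(cv2.boundingRect(bed),rectw(c,bed,.015))
go(.5485,.224,.19,103.6)
```

```text
(268, 76, 37, 33) [286.  92.] [32. 36.] [548.6 227.6  24.6  20.6  13.6]
top [0.5487 0.2294 0.082 ] 0.4
scene [0.5474 0.2275 0.1088] 2.5
axis 104.17712733513666
(226, 28, 120, 335) [577.3 111.1 360.7 109.3 -76.2]
delta [75.5  1.2 29. ] -0.001 yaw0 103.55 tcp [0.565  0.1503 0.219 ] t 11.4
```

>>> {"method": "drive_tool", "body": {"deltas": [[[30,2.5,0,0],[60,2.5,0,0],[78.4,2.5,20,0],[78.4,2.5,50,0],[78.4,2.5,80,0]]]}}

```text
t: 11.82
tcp_pos: [0.5495, 0.2291, 0.1394]
tool_rot: [0.618, 0.787, 0.002, 0.001]
force: [0.2, -0.8, -0.4]
finger_gap: 0.941
gripper_force: 0.0
```

>>> {"method": "drive_tool", "body": {"deltas": [[[0,0,10,0],[0,0,20,0],[0,0,25,0],[0,0,25,0],[0,0,25,0]]]}}

```text
t: 12.23
tcp_pos: [0.5497, 0.2278, 0.1149]
tool_rot: [0.618, 0.786, 0.001, 0.001]
force: [-0.3, 1.3, 0.8]
finger_gap: 0.932
gripper_force: 0.0
```

>>> {"method": "drive_tool", "body": {"deltas": [[[0,0,0,0],[0,0,0,0],[0,0,0,0]]]}}

```text
t: 12.48
tcp_pos: [0.5493, 0.228, 0.1151]
tool_rot: [0.618, 0.786, 0.001, 0.001]
force: [0.0, 0.1, 0.2]
finger_gap: 0.937
gripper_force: 0.0
```

Run:
```python
from h import *
go(.549,.2275,.084,103.7)
im=vision.snapshot("scene");cv2.imwrite("pics/s2.png",cv2.resize(im[60:240,230:430,::-1],(660,594),interpolation=cv2.INTER_CUBIC))
```

```text
delta [-0.4 -0.5 31.1] -0.001 yaw0 103.63 tcp [0.5493 0.228  0.1151] t 12.48
```

View pics/s2.png

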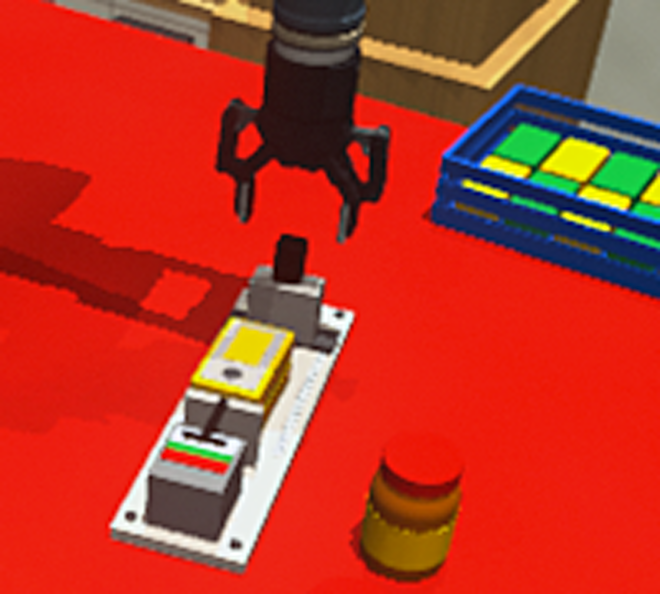

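The fingers straddle the grip centrally with the stack square. I'll descend and grasp; from here I work by numbers, as all ten views are used.

>>> {"method": "drive_tool", "body": {"deltas": [[[-0.4,-0.5,10,0],[-0.4,-0.5,20,0],[-0.4,-0.5,28,0],[-0.4,-0.5,31,0],[-0.4,-0.5,31,0]]]}}

```text
t: 12.95
tcp_pos: [0.5472, 0.2272, 0.0812]
tool_rot: [0.618, 0.786, -0.001, -0.001]
force: [-1.1, -0.1, -0.4]
finger_gap: 0.938
gripper_force: 0.0
```

>>> {"method": "drive_tool", "body": {"deltas": [[[0,0,0,0],[0,0,0,0],[0,0,0,0],[0,0,0,0],[0,0,0,0]]], "jaw": 10, "force": 70}}

```text
t: 13.37
tcp_pos: [0.5495, 0.2277, 0.0837]
tool_rot: [0.618, 0.786, 0.001, 0.001]
force: [2.8, 1.3, 0.6]
finger_gap: 0.294
gripper_force: 69.3
```

>>> {"method": "drive_tool", "body": {"deltas": [[[0,0,0,0],[0,0,0,0],[0,0,0,0],[0,0,0,0]]]}}

```text
t: 13.7
tcp_pos: [0.5495, 0.2277, 0.0838]
tool_rot: [0.618, 0.786, 0.001, 0.001]
force: [3.3, 0.8, 3.4]
finger_gap: 0.293
gripper_force: 69.7
```

>>> {"method": "drive_tool", "body": {"deltas": [[[-6,0,0,0],[-14,0,0,0],[-22,0,0,0],[-30,0,0,0],[-36,0,0,0]]]}}

```text
t: 14.12
tcp_pos: [0.5576, 0.1946, 0.0837]
tool_rot: [0.618, 0.786, 0.002, -0.0]
force: [2.4, 9.8, 3.9]
finger_gap: 0.296
gripper_force: 69.8
```

>>> {"method": "drive_tool", "body": {"deltas": [[[-3,0,0,0],[-6,0,0,0],[-9,0,0,0],[-12,0,0,0],[-15,0,0,0]]]}}

```text
t: 14.53
tcp_pos: [0.561, 0.1803, 0.0837]
tool_rot: [0.618, 0.786, 0.002, -0.0]
force: [2.4, 9.5, 3.9]
finger_gap: 0.294
gripper_force: 69.8
```

>>> {"method": "drive_tool", "body": {"deltas": [[[-3,0,0,0],[-6,0,0,0],[-9,0,0,0],[-11,0,0,0],[-13,0,0,0]]]}}

```text
t: 14.95
tcp_pos: [0.5639, 0.1683, 0.0837]
tool_rot: [0.618, 0.786, 0.003, -0.001]
force: [2.2, 11.1, 4.4]
finger_gap: 0.294
gripper_force: 69.8
```

>>> {"method": "drive_tool", "body": {"deltas": [[[0,0,0,0],[0,0,0,0],[0,0,0,0],[0,0,0,0]]]}}

```text
t: 15.28
tcp_pos: [0.564, 0.1679, 0.0837]
tool_rot: [0.618, 0.786, 0.002, -0.0]
force: [2.4, 9.6, 4.7]
finger_gap: 0.294
gripper_force: 69.8
```

Run:
```python
from h import *
s=manip.sense();u=np.array([np.cos(np.radians(103.7)),np.sin(np.radians(103.7))]);d=s["tcp_pos"][:2]-[.5495,.2277]
print("travel",-d@u*1000,"lat",d@[u[1],-u[0]]*1000,"f along",s["force"][:2]@u,s["force"])
im=vision.snapshot("top");cv2.imwrite("pics/t2.png",im[:,:,::-1])
im=vision.snapshot("scene");cv2.imwrite("pics/s3.png",im[:,:,::-1])
c=cam("scene")
o=np.array([.577,.111])-.01*u
for x in(-112,-118,-128): print(x,proj(c,[*(o+u*x/1000),.07]),proj(cam("top"),[*(o+u*x/1000),.07]))
hsv=cv2.cvtColor(im,cv2.COLOR_RGB2HSV)
a=cv2.imread("pics/scene0.png")[:,:,::-1].copy();ha=cv2.cvtColor(a,cv2.COLOR_RGB2HSV)
for n,h in(("before",ha),("now",hsv)):
    for nm,lo,hi in(("green",(45,80,60),(80,255,255)),("black",(0,0,0),(180,255,60))):
        m=np.zeros(h.shape[:2],np.uint8);m[175:215,270:310]=cv2.inRange(h,lo,hi)[175:215,270:310]
        print(n,nm,[(cv2.boundingRect(b),np.round(b[:,0].mean(0),1)) for b in blobs(m,3)])
```

```text
travel 61.49210970823857 lat -0.039905990826851215 f along 8.75135852358812 [2.35421543 9.58152949 4.74803141]
-112 [291.62810391 194.32820883] [250.94154803 203.78863998]
-118 [290.88904719 195.74503161] [253.33513763 203.16180293]
-128 [289.64364945 198.1325451 ] [257.32340697 202.11734863]
before green [((281, 193, 20, 7), array([290.3, 196.3]))]
before black [((289, 188, 9, 7), array([293. , 191.7]))]
now green [((280, 193, 21, 7), array([290. , 196.2]))]
now black [((289, 181, 9, 14), array([293.9, 189.1]))]
```

>>> {"method": "drive_tool", "body": {"deltas": [[[-2,0,0,0],[-4,0,0,0],[-6,0,0,0]]]}}

```text
t: 15.63
tcp_pos: [0.5653, 0.1627, 0.0837]
tool_rot: [0.618, 0.786, 0.003, -0.001]
force: [1.8, 11.8, 5.5]
finger_gap: 0.294
gripper_force: 69.8
```

>>> {"method": "drive_tool", "body": {"deltas": [[[-1,0,0,0],[-2,0,0,0],[-3,0,0,0]]]}}

```text
t: 15.88
tcp_pos: [0.5659, 0.1602, 0.0837]
tool_rot: [0.619, 0.786, 0.003, -0.001]
force: [2.6, 13.3, 3.4]
finger_gap: 0.293
gripper_force: 69.8
```

>>> {"method": "drive_tool", "body": {"deltas": [[[-1,0,0,0],[-2,0,0,0],[-3,0,0,0]]]}}

```text
t: 16.13
tcp_pos: [0.5665, 0.1576, 0.0837]
tool_rot: [0.619, 0.786, 0.003, -0.001]
force: [3.0, 15.7, 4.6]
finger_gap: 0.291
gripper_force: 69.9
```

>>> {"method": "drive_tool", "body": {"deltas": [[[-1,0,0,0],[-2,0,0,0],[-3,0,0,0]]]}}

```text
t: 16.38
tcp_pos: [0.5672, 0.1549, 0.0838]
tool_rot: [0.619, 0.786, 0.003, -0.001]
force: [2.7, 14.7, 4.4]
finger_gap: 0.293
gripper_force: 69.9
```

```bash
cat > pt.py <<'E'
from h import *
s=manip.sense();u=np.array([np.cos(np.radians(103.7)),np.sin(np.radians(103.7))]);d=s["tcp_pos"][:2]-[.5495,.2277]
print("travel",-d@u*1000,"f along",s["force"][:2]@u,"t",s["t"])
o=np.array([.577,.111])-.01*u;v=np.array([-u[1],u[0]])
for n in("top","scene"):
    c=cam(n);im=vision.snapshot(n);a=cv2.imread(f"pics/{n}0.png")[:,:,::-1].copy()
    cv2.imwrite(f"pics/{n}_n.png",im[:,:,::-1])
    for nm,I in(("rest",a),("now",im)):
        xs=np.arange(-140,-99,1.)   # strip profiles across the crossbar, at the sides of the stem
        pr=[]
        for y in(-8,-6,6,8):
            P=np.array([proj(c,[*(o+u*x/1000+v*y/1000),.073]) for x in xs],np.float32)
            g=cv2.remap(I,P[:,0].copy()[None],P[:,1].copy()[None],cv2.INTER_LINEAR)[0];pr.append(g.max(axis=1))
        g=np.mean(pr,0);w=np.clip(np.median(g)-15-g,0,None)*(g<90)
        print(n,nm,"dark at",round(float((w*xs).sum()/max(w.sum(),1e-6)),1),g.astype(int)[::2].tolist())
E
python3 pt.py
```

```text
travel 74.88604908823949 f along 13.648740004351547 t 16.3833
top rest dark at 0.0 [150, 162, 165, 164, 164, 159, 135, 160, 171, 172, 173, 173, 169, 141, 99, 116, 160, 177, 176, 168, 149]
top now dark at 0.0 [165, 178, 181, 180, 180, 173, 149, 176, 186, 179, 145, 111, 140, 184, 192, 192, 194, 196, 193, 184, 163]
scene rest dark at -108.5 [232, 240, 244, 247, 231, 187, 180, 201, 209, 215, 229, 243, 237, 189, 133, 76, 54, 104, 164, 175, 151]
scene now dark at -116.5 [235, 242, 246, 249, 233, 190, 190, 213, 201, 162, 111, 58, 50, 73, 126, 190, 225, 229, 227, 197, 155]
```

>>> {"method": "drive_tool", "body": {"deltas": [[[-1,0,0,0],[-2,0,0,0],[-3,0,0,0],[-4,0,0,0],[-4.5,0,0,0]]]}}

```text
t: 16.9
tcp_pos: [0.5682, 0.1508, 0.0837]
tool_rot: [0.619, 0.786, 0.003, -0.001]
force: [2.4, 17.0, 4.4]
finger_gap: 0.292
gripper_force: 69.8
```

>>> {"method": "drive_tool", "body": {"deltas": [[[0,0,0,0],[0,0,0,0],[0,0,0,0]]]}}

```text
t: 17.15
tcp_pos: [0.5682, 0.1507, 0.0837]
tool_rot: [0.619, 0.786, 0.003, -0.001]
force: [2.1, 15.2, 4.2]
finger_gap: 0.294
gripper_force: 69.8
```

```bash
python3 pt.py
```

```text
travel 79.2112469775338 f along 14.290787805645262 t 17.15
top rest dark at 0.0 [150, 162, 165, 164, 164, 159, 135, 160, 171, 172, 173, 173, 169, 141, 99, 116, 160, 177, 176, 168, 149]
top now dark at 0.0 [166, 178, 180, 180, 180, 173, 147, 160, 124, 106, 147, 179, 189, 196, 193, 192, 194, 196, 193, 184, 163]
scene rest dark at -108.5 [232, 240, 244, 247, 231, 187, 180, 201, 209, 215, 229, 243, 237, 189, 133, 76, 54, 104, 164, 175, 151]
scene now dark at -120.5 [235, 242, 247, 249, 233, 190, 169, 152, 113, 58, 47, 77, 137, 193, 221, 226, 228, 228, 226, 197, 157]
```

The pointer has moved about 11 mm (top) to 12 mm (scene), mid-green (6–16). I'll release and withdraw.

>>> {"method": "drive_tool", "body": {"deltas": [[[0,0,0,0],[0,0,0,0],[0,0,0,0],[0,0,0,0],[0,0,0,0]]], "jaw": 70}}

```text
t: 17.67
tcp_pos: [0.5675, 0.1458, 0.0827]
tool_rot: [0.618, 0.786, -0.001, -0.0]
force: [0.2, 0.2, 0.2]
finger_gap: 0.817
gripper_force: 0.0
```

>>> {"method": "drive_tool", "body": {"deltas": [[[0,0,-5,0],[0,0,-20,0],[0,0,-50,0],[0,0,-85,0],[0,0,-120,0]]]}}

```text
t: 18.08
tcp_pos: [0.5672, 0.1459, 0.2039]
tool_rot: [0.618, 0.786, -0.001, -0.001]
force: [-0.1, 1.2, 0.7]
finger_gap: 0.818
gripper_force: 0.0
```

>>> {"method": "drive_tool", "body": {"deltas": [[[20,0,-20,0],[50,0,-20,0],[80,0,-20,0],[100,0,-20,0],[100,0,-20,0]]]}}

```text
t: 18.5
tcp_pos: [0.543, 0.2467, 0.2237]
tool_rot: [0.617, 0.787, 0.001, -0.001]
force: [-0.2, 0.5, 0.6]
finger_gap: 0.819
gripper_force: 0.0
```

>>> {"method": "drive_tool", "body": {"deltas": [[[0,0,0,0],[0,0,0,0],[0,0,0,0],[0,0,0,0],[0,0,0,0]]]}}

```text
t: 18.92
tcp_pos: [0.5448, 0.2425, 0.2229]
tool_rot: [0.619, 0.786, -0.0, -0.0]
force: [-0.3, -0.6, 0.4]
finger_gap: 0.82
gripper_force: 0.0
```

```bash
python3 pt.py
python3 - <<'E'
from h import *
im=cv2.imread("pics/top_n.png")[:,:,::-1].copy();c=cam("top")
for b in blobs(mask(im,*YEL),300):
    x,y,w,h=cv2.boundingRect(b)
    if 130<x<300: print((x,y,w,h),rectw(c,b,.071))
m=np.zeros(im.shape[:2],np.uint8);m[205:240,160:205]=mask(im,(0,0,0),(180,255,62))[205:240,160:205]
for b in blobs(m,40): print("dark",cv2.boundingRect(b),rectw(c,b,.115))
u=np.array([np.cos(np.radians(103.7)),np.sin(np.radians(103.7))]);print("expect pile", np.array([.577,.111])-.01*u-.016*u)
E
```

```text
travel -15.47453043727014 f along -0.4906517428252288 t 18.9167
top rest dark at 0.0 [150, 162, 165, 164, 164, 159, 135, 160, 171, 172, 173, 173, 169, 141, 99, 116, 160, 177, 176, 168, 149]
top now dark at 0.0 [159, 171, 174, 173, 173, 167, 141, 154, 121, 103, 142, 173, 181, 189, 186, 185, 187, 189, 186, 177, 158]
scene rest dark at -108.5 [232, 240, 244, 247, 231, 187, 180, 201, 209, 215, 229, 243, 237, 189, 133, 76, 54, 104, 164, 175, 151]
scene now dark at -120.5 [232, 240, 244, 247, 231, 187, 166, 148, 110, 57, 48, 77, 134, 190, 218, 224, 225, 226, 223, 194, 153]
(191, 200, 45, 33) [579.   84.9  98.6  60.  -77. ]
dark (179, 215, 12, 12) [566.4 145.1  24.8  24.2  13. ]
expect pile [0.58315779 0.08573972]
```

```bash
python3 -c "
from station import manip
print(manip.sign_off())"
```

```text
the job is handed in; nothing more can be done
None
```

The loose yellow tin is stacked squarely on the caliper tin (within about 1 mm), and the jaw is shut on the pile and released. The pointer stands about 11–12 mm in, mid-green, and held steady after I let go; I handed the job in at about 19 s.

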